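Lock the hardware caddy: turn the keyed dial to its pin and press it home

TASK

Lock the lid of the cream caddy. With a fingertip against the orange stud, gently push the teal dial round until the notch in its rim stands over the steel pin (at the red arrow), then press the dial straight down until it is fully home with the pin in the notch, and take the hand away. Do not pinch, grip or lift anything, and leave the hinge, the hex key, the mallet and the wooden block where they lie.

Things in the scene. Friction and masses are not known exactly. Their poses are not given: they have to be found in the camera images.
- caddy: Cream plastic box with a flat lid, fixed to the platform; 200 mm (x) by 290 mm (y), lid top 90 mm above the platform. Origin on the platform exactly below the dial's axis; the box reaches from 85 mm to -y to 205 mm to +y of it and 100 mm to either side in x. z up; the locking pin stands to +x of the axis.
- dial: Teal keyed disc, 116 mm across, 8 mm thick; turns freely either way about the vertical axis through the caddy's origin. Origin on that axis at its underside; its x axis points to the notch, the stud is on its -x side. Light friction (0.05 N m, 1.3 N at the stud); it stays where it is left. Before pressing, its underside is 11 mm and its top face 19 mm above the lid.
- dial_notch (a point): Middle of the notch, level with the disc's top face, 56 mm from the axis. The notch is cut in from the rim, open outwards, 18 mm wide and reaching in to 44 mm from the axis; a white line on the disc points to it.
- dial_stud (a point): Centre of the top of the orange round stud, 14 mm across, standing 22 mm above the disc's top face, 38 mm from the axis, straight across the axis from the notch. Its top is 41 mm above the lid while the dial is up. Meant to be pushed sideways by a fingertip.
- dial_hub (a point): Centre of the top of the grey press pad on the axis, 32 mm across, 3 mm proud of the disc's top face; 22 mm above the lid while the dial is up, 11 mm when it is home.
- pin_top (a point): Top of the fixed upright steel pin in the lid, 10 mm across, round-topped, 10 mm above the lid, 56 mm from the dial's axis; mostly hidden under the rim until the notch comes over it. A red arrow on the lid points at it from outside. The notch has 4 mm of play either side of the pin; the round top leads it in from a little farther off.
- press (a joint): Downward travel of the dial on its axle in m: 0 as it starts, 0.011 fully home; it can also be pulled up (negative), which is not wanted. It yields to about 5 N of push and stays where it is left. Off the notch the rim lands on the pin after 1 mm and gives only some 2 mm more, even pressed hard.
- hinge: Bystander: loose chrome butt hinge lying open on the caddy's lid, 52 x 50 x 8 mm; origin at the middle of its underside.
- hex_key: Bystander: loose aluminium hex key lying on the lid, 98 mm long with a 28 mm short arm, 8 mm thick; origin at the middle of its long arm's underside.
- mallet: Bystander: loose mallet lying on the platform beside the caddy; green rubber head 52 mm across and 85 mm long, wooden handle to its -x, 260 mm long in all; origin under the middle of the head.
- corner_block: Bystander: loose L-shaped birch corner block on the platform beside the caddy, 60 x 60 x 45 mm high; origin at the middle of its underside.

How it is judged:
By the outcome, as a careful person would: the job done as asked, in the order asked, and still so for the second after the job is handed in, with the robot touching nothing.
It also fails if it takes over 51 s, if anything falls off the work surface, if the arm or the gripper's body presses on something with over 40 N, if the wrist force passes 120 N, or if a joint passes its speed limit or range.

ROBOT

A 6-joint arm with a two-finger parallel gripper is mounted at the origin on the work surface. World frame = base frame: x ahead of the robot, y to its left, z up, the work surface at z = 0. Lengths are in m, angles in rad, forces in N, time in s.
With the tool pointing down it reaches from about 0.35 to 0.875 m from the base axis. Payload 4.2 kg.
Tool frame: the origin (TCP) lies at the very end of the fingers, on their centre line; the grasp point (between the pads) lies 19 mm behind it; z points along the fingers, y is the line along which they close (so a half turn about z gives the same grasp; the last joint's range is limited). The gripper opens to 85 mm and grips with 20 to 120 N. Pads are 22 mm wide; open, the fingers measure 114 mm over their backs; the gripper's body (76 mm by 85 mm) begins 54 mm behind the grasp point. The pads swing forward as they close: fully open they stand 13 mm farther back than shut.
Start: joints at [1.582, 0.385, 0.008, 0, -1.194, -0.259], TCP at [0.153, 0.606, 0.231] pointing down, gripper open.
Joint ranges: [-3.14, 3.14], [-1.21, 2.06], [-1.07, 1.41], [-3.16, 2.05], [-2.99, -0.16], [-3.1, 3.1]. Speed limits (rad/s): [2.79, 2.79, 3.14, 3.14, 3.14, 3.14].

INTERFACE

Orientations are given as a 3x3 rotation matrix whose columns are the frame's x, y, z axes.
In Python, from workcell import ctrl, ticket, snapshot gives the robot as it stands (ctrl), with the cameras as plain functions and the job (ticket).
- The arm moves only by the tool move_tool, called after ">>>" by a JSON object that holds its "name" and its "arguments", one argument or row to a line. Schema: {"type":"object","properties":{"ticks":{"type":"string"},"clamp_n":{"type":"number"},"only":{"type":"string"},"quiet":{"type":"boolean"},"lines":{"type":"string"}},"required":["ticks"],"additionalProperties":false}. ticks is a string of 1 to 20 rows, one to a line, with the numbers parted by commas; each row has 7 numbers: a rotation vector rx, ry, rz in parts of the range, where 1.0 means 2 pi rad, then dx, dy, dz in shares of 0.75 m (1.0 is 0.75 m), then the finger opening in m; each row is the pose to reach, as a shift and turn from the pose commanded when the call began, along the tool's axes at that moment; what a row does not reach only later rows make up. A row lasts 1/8 s, in which the tool goes at most 0.0625 m and 0.188 rad, less where a joint would pass 70% of its speed; a pose out of reach is approached as far as the arm can. The fingers move at their own pace and stop on an object; clamp_n is the grip in N (left out, the last holds). Time passes only in rows, so rows that do not move let the fingers close. The tool returns the time, the measured TCP pose, the force, the opening and the grip force at its end. only (a regular expression) keeps the lines of the reply that match it, lines (a string "A,B") keeps lines A to B, and quiet returns only ok. Shift and turn numbers lie between -1 and 1, and a call with a number outside is refused. Input that does not fit is refused with a message, and nothing moves.
- ctrl.sense(): the state, without advancing time (a new reading comes with each control period).
- snapshot(name): name is "scene" or "top"; returns a dict with "frame" (420x560x3 uint8, red, green, blue), "fx", "fy", "cx", "cy" (pixels), "R" (3x3) and "t" (3): a world point X has camera coordinates R X + t. Camera axes: x right, y down, z forward; pixel columns grow to the right and rows downward; lengths in m; the calibration is good to about 2 mm. A picture is of the moment at which its call begins. There is no depth.
- ticket.job_done(): hands the job in; it is judged then, once.
The state is a dict: "clock": time; "q": joint angles; "qd": joint speeds; "effort": joint torques, N m; "tcp_pos": TCP position; "eef_rot": TCP orientation; "force": force on the tool from outside, world axes, zero at the start; "ft_torque": the same for the moment, N m; "finger_gap": finger opening in m; "grip_force": force on a finger pad.
Only numpy, scipy, OpenCV 4.12 (cv2) and the standard library are available. Lean on these libraries where they do the work, as an engineer would, in place of code of your own. Each camera call takes 0.05 s, during which the arm holds its last target. There are 200 camera calls.

## Working session

There is one attempt and no reset: what is moved stays moved. The work goes in short steps, Python scripts to look and compute and a tool call to move; the robot and the scene stay as the last step left them, time stands still between calls to the robot, and variables do not carry over. Pictures are saved under pics/ and viewed, at most 10 in all, crops included, and the job is handed in when it is done.

```bash
ls; mkdir -p pics; python3 - <<'E'
from workcell import ctrl, ticket, snapshot
import cv2,numpy as np
s=ctrl.sense();print(s['clock'],s['tcp_pos'],s['eef_rot'],s['finger_gap'])
for n in("scene","top"):
    d=snapshot(n);cv2.imwrite(f"pics/{n}0.png",d["frame"][:,:,::-1]);print(n,d["fx"],d["cx"],d["cy"],np.round(d["R"],3).tolist(),np.round(d["t"],3))
E
```

```text
pics
workcell.py
0.0 [0.15313134 0.60535505 0.23022934] [[ 9.69406611e-01 -2.45460027e-01 -4.45031018e-04]
 [-2.45460416e-01 -9.69404320e-01 -2.10930315e-03]
 [ 8.63346164e-05  2.15400991e-03 -9.99997676e-01]] 0.08539927862457858
scene 506.38281418191076 275.2620929719401 210.54294764809958 [[-0.271, 0.963, 0.001], [0.655, 0.185, -0.732], [-0.705, -0.198, -0.681]] [ 0.091 -0.33   1.732]
top 469.46917191045753 285.5112450136335 209.91617744634976 [[-0.001, -1.0, 0.001], [-0.999, 0.001, -0.042], [0.042, -0.001, -0.999]] [0.075 0.613 1.002]
```

View pics/scene0.png

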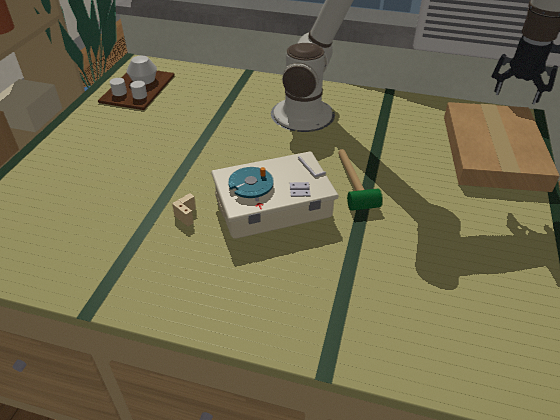

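View pics/top0.png

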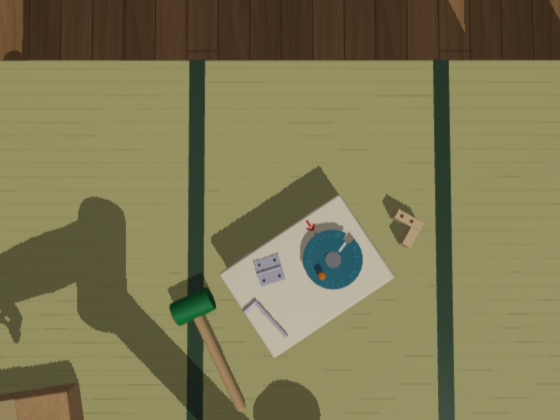

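The scene view shows the caddy with the dial at about (251,181), stud (263,172) and arrow (260,206). In the top view the dial is at (333,259), the hub (333,260), the stud (322,275), the notch (349,239) and the arrow (310,226).

```bash
cat > h.py <<'E'
from workcell import ctrl, ticket, snapshot
import cv2,numpy as np
def cam(n):
    return snapshot(n)
def ray(d,p):
    R=np.array(d["R"]);t=np.array(d["t"]);v=R.T@np.array([(p[0]-d["cx"])/d["fx"],(p[1]-d["cy"])/d["fy"],1]);return -R.T@t,v
def onz(d,p,z):
    o,v=ray(d,p);return o+v*(z-o[2])/v[2]
def tri(d1,p1,d2,p2):
    (a,u),(b,w)=ray(d1,p1),ray(d2,p2);s=np.linalg.lstsq(np.c_[u,-w],b-a,rcond=None)[0]
    x,y=a+u*s[0],b+w*s[1];return (x+y)/2,np.linalg.norm(x-y)
def masks(d):
    h=cv2.cvtColor(d["frame"],cv2.COLOR_RGB2HSV);o={}
    for k,lo,hi in(("teal",(92,120,40),(108,255,255)),("orange",(6,180,110),(16,255,255)),("red",(0,150,100),(5,255,255)),("cream",(10,8,150),(30,70,255))):
        m=cv2.inRange(h,lo,hi);n,l,st,c=cv2.connectedComponentsWithStats(m)
        o[k]=[(int(st[i,4]),np.round(c[i],1).tolist(),st[i,:4].tolist()) for i in np.argsort(-st[1:,4])[:4]+1 if st[i,4]>3]
        o[k+"_m"]=m
    return o
E
python3 - <<'E'
from h import *
ims=[]
for n,(x,y) in(("scene",(210,150)),("top",(260,200))):
    d=cam(n);m=masks(d)
    for k in m:
        if k[-2:]!="_m":print(n,k,m[k])
    ims.append(cv2.resize(d["frame"][y:y+100,x:x+130 if n=="top" else x+130,::-1],None,fx=3,fy=3,interpolation=cv2.INTER_CUBIC))
    d["frame"]=None
    np.save(f"{n}.npy",d,allow_pickle=True)
cv2.imwrite("pics/crop.png",np.hstack(ims))
E
```

```text
scene teal [(261, [253.5, 177.4], [229, 167, 44, 25]), (61, [249.9, 195.0], [235, 191, 30, 7]), (9, [259.4, 189.4], [256, 188, 8, 4]), (9, [85.8, 88.1], [85, 87, 3, 4])]
scene orange [(9, [262.2, 168.6], [260, 168, 5, 2])]
scene red [(8, [260.1, 205.5], [259, 204, 4, 5])]
scene cream [(3362, [276.7, 182.8], [211, 151, 127, 67]), (177, [280.4, 112.6], [274, 100, 15, 25]), (155, [183.2, 202.9], [173, 193, 21, 21]), (99, [139.8, 58.9], [131, 55, 20, 8])]
top teal [(2199, [332.0, 259.4], [304, 230, 58, 58])]
top orange [(33, [321.4, 275.4], [319, 273, 6, 6])]
top red [(17, [311.6, 227.2], [307, 224, 8, 6]), (8, [308.2, 223.2], [307, 221, 4, 5])]
top cream [(10305, [302.6, 282.5], [220, 196, 174, 162])]
```

View pics/crop.png

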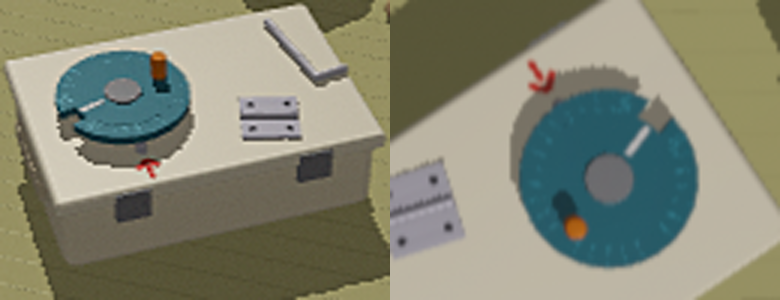

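The crop shows the notch at top-view pixel ≈(349,238), the hub ≈(333,260), the stud top ≈(321.5,275.5) and the arrow tip ≈(311.5,230.5). In the scene view the hub is ≈(250.7,180.3) and the stud top ≈(262.5,168.5).

```bash
python3 - <<'E'
from h import *
S=np.load("scene.npy",allow_pickle=True).item();T=np.load("top.npy",allow_pickle=True).item()
print("hub",tri(T,(333,260),S,(250.7,180.3)));print("stud",tri(T,(321.4,275.4),S,(262.5,168.5)))
d=cam("top");m=masks(d)
c=max(cv2.findContours(m["cream_m"]|m["teal_m"],0,2)[0],key=cv2.contourArea)
bx=cv2.boxPoints(cv2.minAreaRect(c))
ct=max(cv2.findContours(m["teal_m"],0,2)[0],key=cv2.contourArea);(ex,er)=cv2.minEnclosingCircle(ct)
for h0 in(0,.02,.04):
    L=h0+.09
    P=np.array([onz(d,p,L)[:2] for p in bx]);e=np.linalg.norm(P-np.roll(P,-1,0),axis=1)
    hub=onz(d,(333,260),L+.022)[:2];cc=onz(d,ex,L+.019)[:2];st=onz(d,(321.4,275.4),L+.041)[:2];no=onz(d,(349,238.5),L+.019)[:2];ar=onz(d,(311.5,230.5),L)[:2]
    an=lambda v:np.degrees(np.arctan2(v[1],v[0])).round(1)
    print(h0,"box",P.round(4).tolist(),"edges",e.round(4),"ang",[an(np.roll(P,-1,0)[i]-P[i]) for i in(0,1)])
    print(" hub",hub,"disc",cc,"r",er*(1.0-L)/d["fx"],"stud",st,np.linalg.norm(st-cc),an(st-cc),"notch",np.linalg.norm(no-cc),an(no-cc),"arrow",np.linalg.norm(ar-cc),an(ar-cc))
E
```

```bash
cat >> h.py <<'E'
A=np.array([.511,-.0175]);PIN=33.4
def go(xyz,yaw):
    from scipy.spatial.transform import Rotation as Ro
    s=ctrl.sense();R=np.array(s["eef_rot"]);c,n=np.cos(np.radians(yaw)),np.sin(np.radians(yaw))
    G=np.array([[c,n,0],[n,-c,0],[0,0,-1]])
    print(Ro.from_matrix(R.T@G).as_rotvec().round(4),(R.T@(np.array(xyz)-s["tcp_pos"])).round(4),"now",np.round(s["tcp_pos"],4),"F",np.round(s["force"],1),"gap",round(s["finger_gap"],4),"t",round(s["clock"],2))
E
python3 -c "
from h import *
go((.501,.030,.19),-130)"
```

```text
[ 5.000e-04 -1.100e-03  2.021e+00] [0.4784 0.4727 0.0413] now [0.1532 0.6057 0.2308] F [ 0.8 -0.8 -0.5] gap 0.0853 t 0.25
```

The manual's scale: shifts go in shares of 0.75 m and turns go in shares of 2 pi rad. Converting my numbers, 0.478 m / 0.75 = 0.6373, 0.473 m / 0.75 = 0.6307, 2.02 rad / 6.2832 = 0.3215.

>>> {"name": "move_tool", "arguments": {
  "ticks": "0,0,0.0271,0.0533,0.0533,0,0\n0,0,0.0541,0.1067,0.1067,0,0\n0,0,0.0812,0.16,0.16,0,0\n0,0,0.1082,0.2133,0.2133,0,0\n0,0,0.1353,0.2667,0.2667,0,0\n0,0,0.1623,0.32,0.32,0,0\n0,0,0.1894,0.3733,0.3733,0.0133,0\n0,0,0.2165,0.4267,0.4267,0.0267,0\n0,0,0.2435,0.48,0.48,0.04,0\n0,0,0.2706,0.5333,0.5333,0.0533,0\n0,0,0.2976,0.5867,0.5867,0.0547,0\n0,0,0.3215,0.6373,0.6307,0.0547,0\n0,0,0.3215,0.6373,0.6307,0.0547,0\n0,0,0.3215,0.6373,0.6307,0.0547,0",
  "clamp_n": 20
}}

```text
clock: 2.0
tcp_pos: [0.5002, 0.03, 0.1901]
eef_rot: [[-0.642, -0.767, -0.001], [-0.767, 0.642, 0.0], [0.0, 0.001, -1.0]]
force: [-0.1, -0.5, 0.0]
finger_gap: 0.0005
grip_force: 0.0
```

```bash
python3 -c "
from h import *
go((.501,.030,.117),-130);print(ctrl.sense()['q'])"
```

```text
[ 0.0006 -0.0005  0.0011] [-0.0005 -0.0006  0.0731] now [0.5002 0.03   0.1901] F [-0.1 -0.5  0. ] gap 0.0005 t 2.0
[ 3.84272201e-01  2.11445295e-01 -3.51530787e-01 -3.79449907e-04
 -1.00851657e+00 -1.08114140e+00]
```

In the tool's units: 0.073 m / 0.75 = 0.0973, 0.055 m / 0.75 = 0.0733.

>>> {"name": "move_tool", "arguments": {
  "ticks": "0,0,0,0,0,0.04,0\n0,0,0,0,0,0.0733,0\n0,0,0,0,0,0.0973,0\n0,0,0,0,0,0.0973,0"
}}

```text
clock: 2.5
tcp_pos: [0.4992, 0.031, 0.1164]
eef_rot: [[-0.64, -0.768, -0.003], [-0.768, 0.64, -0.001], [0.003, 0.002, -1.0]]
force: [-0.8, -0.8, -0.8]
finger_gap: 0.0
grip_force: 0.0
```

```bash
python3 - <<'E'
from h import *
go((.4935+.002,.0207+.0024,.117),-130)
ims=[]
for n,(x,y) in(("scene",(210,120)),("top",(260,190))):
    d=cam(n);ims.append(cv2.resize(d["frame"][y:y+120,x:x+130,::-1],None,fx=3,fy=3,interpolation=cv2.INTER_CUBIC))
cv2.imwrite("pics/down.png",np.hstack(ims))
E
```

```text
[ 0.0017 -0.0026  0.0037] [ 0.0084 -0.0022 -0.0006] now [0.4992 0.031  0.1164] F [-0.8 -0.8 -0.8] gap 0.0 t 2.5
```

View pics/down.png

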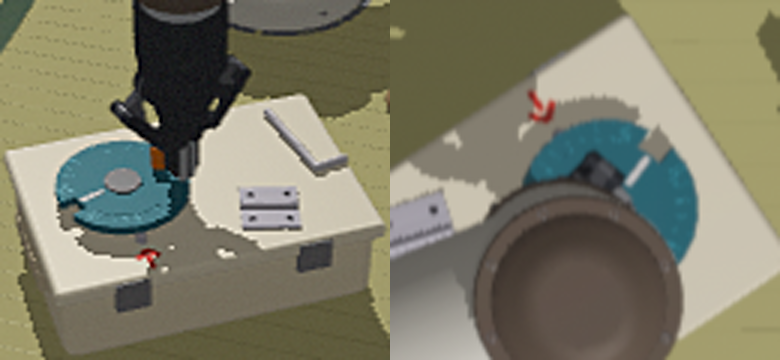

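```bash
cat >> h.py <<'E'
def arc(c,ths):
    s=ctrl.sense();R=np.array(s["eef_rot"])
    for th in ths:
        a=np.radians(th);M=np.array([[np.cos(a),-np.sin(a)],[np.sin(a),np.cos(a)]])
        p=A+M@(np.array(c)-A);v=R.T@np.array([p[0]-s["tcp_pos"][0],p[1]-s["tcp_pos"][1],0])
        print(th,[round(-a,3),*v.round(4)[:2]])
E
python3 -c "
from h import *
arc((.4935,.0207),range(0,66,4))"
```

```text
0 [np.float64(-0.0), np.float64(0.0127), np.float64(-0.001)]
4 [np.float64(-0.07), np.float64(0.0154), np.float64(0.0002)]
8 [np.float64(-0.14), np.float64(0.0181), np.float64(0.0011)]
12 [np.float64(-0.209), np.float64(0.0209), np.float64(0.0019)]
16 [np.float64(-0.279), np.float64(0.0238), np.float64(0.0025)]
20 [np.float64(-0.349), np.float64(0.0267), np.float64(0.0029)]
24 [np.float64(-0.419), np.float64(0.0296), np.float64(0.0031)]
28 [np.float64(-0.489), np.float64(0.0326), np.float64(0.0031)]
32 [np.float64(-0.559), np.float64(0.0355), np.float64(0.0028)]
36 [np.float64(-0.628), np.float64(0.0384), np.float64(0.0024)]
40 [np.float64(-0.698), np.float64(0.0413), np.float64(0.0018)]
44 [np.float64(-0.768), np.float64(0.0441), np.float64(0.0009)]
48 [np.float64(-0.838), np.float64(0.0468), np.float64(-0.0001)]
52 [np.float64(-0.908), np.float64(0.0495), np.float64(-0.0013)]
56 [np.float64(-0.977), np.float64(0.0521), np.float64(-0.0027)]
60 [np.float64(-1.047), np.float64(0.0546), np.float64(-0.0043)]
64 [np.float64(-1.117), np.float64(0.0569), np.float64(-0.006)]
```

In the tool's units: 0.0546 m / 0.75 = 0.0728, 0.0521 m / 0.75 = 0.0695, -1.05 rad / 6.2832 = -0.1671.

>>> {"name": "move_tool", "arguments": {
  "ticks": "0,0,0,0.0067,0,0,0\n0,0,0,0.012,-0.0013,0,0\n0,0,0,0.0169,-0.0013,0,0\n0,0,-0.0111,0.0205,0,0,0\n0,0,-0.0223,0.0241,0.0013,0,0\n0,0,-0.0334,0.0279,0.0027,0,0\n0,0,-0.0446,0.0317,0.0033,0,0\n0,0,-0.0557,0.0356,0.004,0,0\n0,0,-0.0668,0.0395,0.004,0,0\n0,0,-0.078,0.0435,0.004,0,0\n0,0,-0.0891,0.0473,0.004,0,0\n0,0,-0.1003,0.0512,0.0033,0,0\n0,0,-0.1114,0.0551,0.0027,0,0\n0,0,-0.1225,0.0588,0.0013,0,0\n0,0,-0.1337,0.0624,0,0,0\n0,0,-0.1448,0.066,-0.0013,0,0\n0,0,-0.156,0.0695,-0.0033,0,0\n0,0,-0.1671,0.0728,-0.0053,0,0\n0,0,-0.1671,0.0728,-0.0053,0,0"
}}

```text
clock: 4.97
tcp_pos: [0.4687, -0.0146, 0.1175]
eef_rot: [[0.345, -0.939, 0.0], [-0.939, -0.345, 0.0], [0.0, -0.0, -1.0]]
force: [0.5, 0.2, -0.7]
finger_gap: 0.0
grip_force: 0.0
```

```bash
python3 - <<'E'
from h import *
ims=[]
for n,(x,y) in(("scene",(210,120)),("top",(260,190))):
    d=cam(n);ims.append(cv2.resize(d["frame"][y:y+120,x:x+130,::-1],None,fx=3,fy=3,interpolation=cv2.INTER_CUBIC))
cv2.imwrite("pics/arc.png",np.hstack(ims))
E
```

```text
(no output)
```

View pics/arc.png

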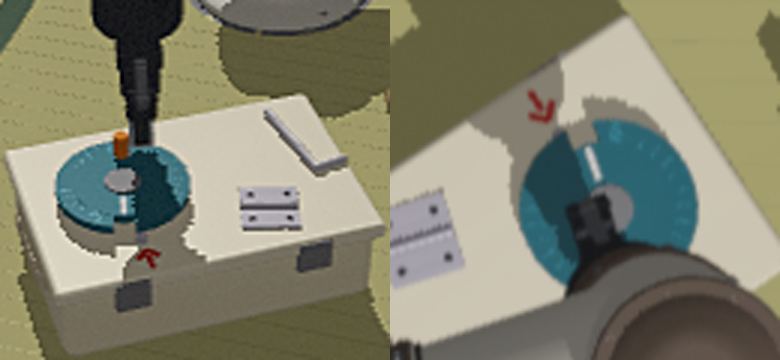

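The dial has turned cleanly. The white line in the top view now points from the hub (333,260) to about (324,240), roughly 22°. I'll measure it precisely.

```bash
cat >> h.py <<'E'
def dial(z=.109):
    d=cam("top");h=cv2.cvtColor(d["frame"],cv2.COLOR_RGB2HSV)
    P=np.array([[onz(d,(u,v),z)[:2] for u in range(300,366)] for v in range(227,293)])-A
    r=np.hypot(*P.transpose(2,0,1));H=h[227:293,300:366]
    th=np.degrees(np.arctan2(P[...,1],P[...,0]))
    w=(r>.019)&(r<.042)&(H[...,1]<75)&(H[...,2]>120)&(abs(th-20)<50)
    n=(r>.047)&(r<.055)&(H[...,1]<75)&(H[...,2]>60)&(abs(th-20)<40)
    f=lambda m:(int(m.sum()),[np.degrees(np.arctan2(*P[m].mean(0)[::-1])).round(1),np.hypot(*P[m].mean(0)).round(4)] if m.any() else None)
    print("line",f(w),"notch",f(n))
E
python3 -c "
from h import *
dial()
arc(ctrl.sense()['tcp_pos'][:2],range(0,15))"
```

```text
line (35, [np.float64(18.4), np.float64(0.0312)]) notch (40, [np.float64(19.5), np.float64(0.0507)])
0 [np.float64(-0.0), np.float64(0.0), np.float64(0.0)]
1 [np.float64(-0.017), np.float64(0.0007), np.float64(0.0003)]
2 [np.float64(-0.035), np.float64(0.0014), np.float64(0.0006)]
3 [np.float64(-0.052), np.float64(0.0021), np.float64(0.0009)]
4 [np.float64(-0.07), np.float64(0.0028), np.float64(0.0011)]
5 [np.float64(-0.087), np.float64(0.0035), np.float64(0.0014)]
6 [np.float64(-0.105), np.float64(0.0042), np.float64(0.0016)]
7 [np.float64(-0.122), np.float64(0.0049), np.float64(0.0018)]
8 [np.float64(-0.14), np.float64(0.0056), np.float64(0.0021)]
9 [np.float64(-0.157), np.float64(0.0063), np.float64(0.0023)]
10 [np.float64(-0.175), np.float64(0.007), np.float64(0.0024)]
11 [np.float64(-0.192), np.float64(0.0077), np.float64(0.0026)]
12 [np.float64(-0.209), np.float64(0.0085), np.float64(0.0028)]
13 [np.float64(-0.227), np.float64(0.0092), np.float64(0.0029)]
14 [np.float64(-0.244), np.float64(0.0099), np.float64(0.0031)]
```

In the tool's units: 0.0085 m / 0.75 = 0.0113, 0.0063 m / 0.75 = 0.0084, -0.209 rad / 6.2832 = -0.0333.

>>> {"name": "move_tool", "arguments": {
  "ticks": "0,0,-0.0083,0.0028,0.0012,0,0\n0,0,-0.0167,0.0056,0.0021,0,0\n0,0,-0.025,0.0084,0.0031,0,0\n0,0,-0.0333,0.0113,0.0037,0,0\n0,0,-0.0333,0.0113,0.0037,0,0\n0,0,-0.0333,0.0113,0.0037,0,0"
}}

```text
clock: 5.88
tcp_pos: [0.4687, -0.0233, 0.1172]
eef_rot: [[0.532, -0.847, -0.001], [-0.847, -0.532, -0.0], [-0.0, 0.001, -1.0]]
force: [-0.9, 1.1, 0.7]
finger_gap: -0.0003
grip_force: 0.4
```

```bash
python3 - <<'E'
from h import *
dial()
ims=[]
for n,(x,y) in(("scene",(225,150)),("top",(290,205))):
    d=cam(n);ims.append(cv2.resize(d["frame"][y:y+80,x:x+65,::-1],None,fx=6,fy=6,interpolation=cv2.INTER_CUBIC))
cv2.imwrite("pics/arc2.png",np.hstack(ims))
E
```

```text
line (9, [np.float64(27.9), np.float64(0.0322)]) notch (42, [np.float64(28.6), np.float64(0.0507)])
```

View pics/arc2.png

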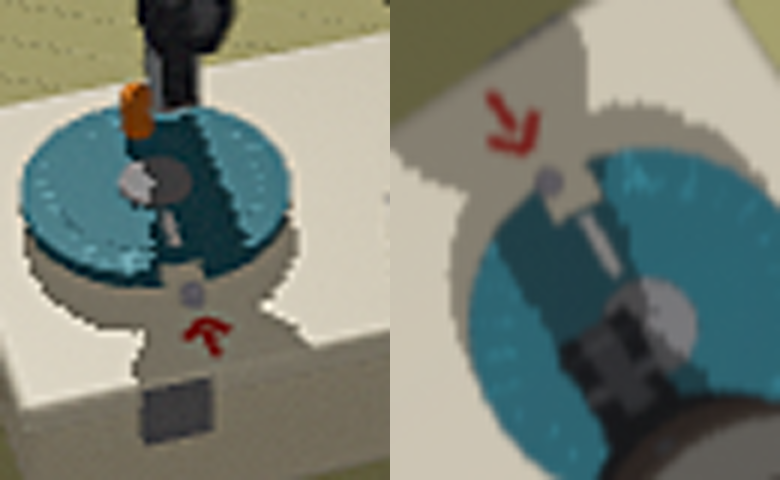

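The pin is visible at top pixel ≈(316.3,235.5), near the +y side of the notch, so the dial needs a few degrees more. I'll compute the pin's bearing.

```bash
python3 -c "
from h import *
T=np.load('top.npy',allow_pickle=True).item()
p=onz(T,(316.3,235.5),.098)[:2]-A;print(p,np.hypot(*p),np.degrees(np.arctan2(p[1],p[0])))
arc(ctrl.sense()['tcp_pos'][:2],range(0,9))"
```

```text
[0.04770651 0.03078184] 0.05677528414004219 32.8314650207436
0 [np.float64(-0.0), np.float64(0.0), np.float64(0.0)]
1 [np.float64(-0.017), np.float64(0.0007), np.float64(0.0003)]
2 [np.float64(-0.035), np.float64(0.0014), np.float64(0.0006)]
3 [np.float64(-0.052), np.float64(0.0021), np.float64(0.0009)]
4 [np.float64(-0.07), np.float64(0.0028), np.float64(0.0011)]
5 [np.float64(-0.087), np.float64(0.0035), np.float64(0.0014)]
6 [np.float64(-0.105), np.float64(0.0042), np.float64(0.0016)]
7 [np.float64(-0.122), np.float64(0.0049), np.float64(0.0019)]
8 [np.float64(-0.14), np.float64(0.0056), np.float64(0.0021)]
```

In the tool's units: 0.1 m / 0.75 = 0.1333, -0.06 m / 0.75 = -0.08, -0.079 rad / 6.2832 = -0.0126.

>>> {"name": "move_tool", "arguments": {
  "ticks": "0,0,-0.0041,0.0013,0.0007,0,0\n0,0,-0.0083,0.0028,0.0012,0,0\n0,0,-0.0126,0.0043,0.0016,0,0\n0,0,-0.0126,0.0043,0.0016,0,0\n0,0,-0.0126,0.0043,0.0016,0,0\n0,0,-0.0126,-0.0053,0.0016,0,0\n0,0,-0.0126,-0.0133,0.0013,0,0\n0,0,-0.0126,-0.0133,0.0013,-0.04,0\n0,0,-0.0126,-0.0133,0.0013,-0.08,0\n0,0,-0.0126,-0.0533,0.0667,-0.08,0\n0,0,-0.0126,-0.0933,0.1333,-0.08,0\n0,0,-0.0126,-0.0933,0.1333,-0.08,0"
}}

```text
clock: 7.52
tcp_pos: [0.3431, -0.018, 0.1771]
eef_rot: [[0.599, -0.801, -0.0], [-0.801, -0.599, 0.001], [-0.001, -0.0, -1.0]]
force: [0.6, 0.4, -0.1]
finger_gap: 0.0004
grip_force: 0.0
```

```bash
python3 - <<'E'
from h import *
dial();go((*A,.125),-57)
d=cam("top");print(masks(d)["orange"],[np.degrees(np.arctan2(*(onz(d,p[1],.131)[:2]-A)[::-1]))+180 for p in masks(d)["orange"] if p[0]<80])
ims=[]
for n,(x,y) in(("scene",(225,150)),("top",(290,205))):
    d=cam(n);ims.append(cv2.resize(d["frame"][y:y+80,x:x+65,::-1],None,fx=6,fy=6,interpolation=cv2.INTER_CUBIC))
cv2.imwrite("pics/arc3.png",np.hstack(ims))
E
```

```text
line (34, [np.float64(32.5), np.float64(0.0316)]) notch (40, [np.float64(32.9), np.float64(0.0508)])
[-0.0025 -0.0007  0.0668] [ 0.0991 -0.1319  0.0533] now [ 0.3459 -0.0173  0.1779] F [0.1 0.4 0. ] gap -0.0003 t 7.58
[(33, [344.6, 275.8], [342, 273, 7, 7])] [np.float64(35.80802204771268)]
```

View pics/arc3.png

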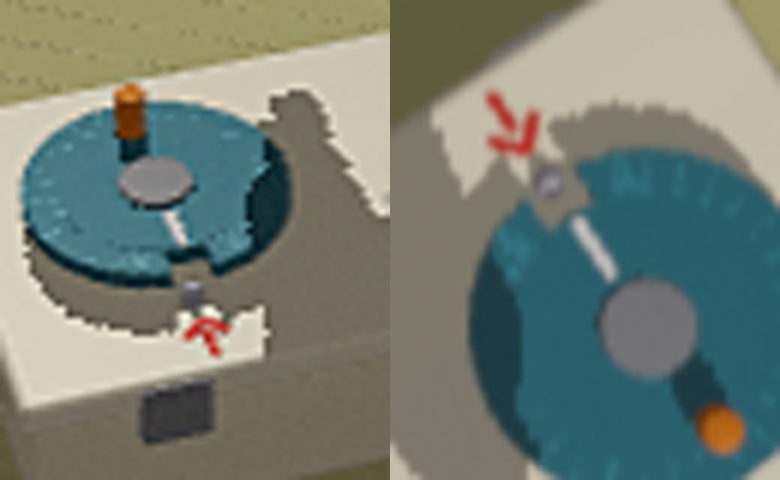

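The notch is centred over the pin: pin (316.3,235.3), and the notch axis passes within half a pixel. Next I move over the hub and press.

In the tool's units: -0.132 m / 0.75 = -0.176, 0.099 m / 0.75 = 0.132.

>>> {"name": "move_tool", "arguments": {
  "ticks": "0,0,0,0.04,-0.0533,0,0\n0,0,0,0.08,-0.1067,0,0\n0,0,0,0.1133,-0.1533,0,0\n0,0,0,0.132,-0.176,0,0\n0,0,0,0.132,-0.176,0.04,0\n0,0,0,0.132,-0.176,0.0707,0\n0,0,0,0.132,-0.176,0.0707,0"
}}

```text
clock: 8.6
tcp_pos: [0.5117, -0.0181, 0.1219]
eef_rot: [[0.597, -0.802, -0.005], [-0.802, -0.597, -0.001], [-0.002, 0.005, -1.0]]
force: [0.0, 0.3, -0.5]
finger_gap: -0.0002
grip_force: 0.0
```

```bash
python3 -c "
from h import *
go((*A,.101),-54)"
```

```text
[0.005 0.002 0.012] [-0.0009  0.0001  0.0209] now [ 0.5117 -0.0181  0.1219] F [ 0.   0.3 -0.5] gap -0.0002 t 8.6
```

In the tool's units: 0.02 m / 0.75 = 0.0267, 0.017 m / 0.75 = 0.0227.

>>> {"name": "move_tool", "arguments": {
  "ticks": "0,0,0,0,0,0.0053,0\n0,0,0,0,0,0.0107,0\n0,0,0,0,0,0.0147,0\n0,0,0,0,0,0.0187,0\n0,0,0,0,0,0.0227,0\n0,0,0,0,0,0.0267,0\n0,0,0,0,0,0.0267,0\n0,0,0,0,0,0.0267,0"
}}

```text
clock: 9.6
tcp_pos: [0.5123, -0.0177, 0.1048]
eef_rot: [[0.598, -0.801, 0.001], [-0.801, -0.598, 0.0], [0.0, -0.001, -1.0]]
force: [-0.0, 0.5, 3.5]
finger_gap: 0.0002
grip_force: 2.3
```

In the tool's units: 0.006 m / 0.75 = 0.008, 0.005 m / 0.75 = 0.0067.

>>> {"name": "move_tool", "arguments": {
  "ticks": "0,0,0,0,0,0.0027,0\n0,0,0,0,0,0.0053,0\n0,0,0,0,0,0.0067,0\n0,0,0,0,0,0.008,0\n0,0,0,0,0,0.008,0"
}}

```text
clock: 10.22
tcp_pos: [0.5124, -0.0177, 0.1009]
eef_rot: [[0.599, -0.801, 0.001], [-0.801, -0.599, -0.0], [0.001, -0.001, -1.0]]
force: [-6.5, 1.6, 18.2]
finger_gap: 0.0002
grip_force: 8.9
```

In the tool's units: 0.001 m / 0.75 = 0.0013.

>>> {"name": "move_tool", "arguments": {
  "ticks": "0,0,0,0,0,0.0013,0\n0,0,0,0,0,0.0013,0\n0,0,0,0,0,0.0013,0"
}}

```text
clock: 10.6
tcp_pos: [0.5124, -0.0177, 0.1008]
eef_rot: [[0.599, -0.801, 0.002], [-0.801, -0.599, -0.001], [0.002, -0.001, -1.0]]
force: [-7.7, 3.2, 23.5]
finger_gap: -0.0001
grip_force: 11.7
```

>>> {"name": "move_tool", "arguments": {
  "ticks": "0,0,0,0,0,-0.0067,0\n0,0,0,0,0,-0.04,0\n0,0,0,0,0,-0.1067,0\n0,0,0,-0.04,0.0667,-0.1067,0\n0,0,0,-0.08,0.1333,-0.1067,0\n0,0,0,-0.12,0.1867,-0.1067,0\n0,0,0,-0.12,0.1867,-0.1067,0"
}}

```text
clock: 11.48
tcp_pos: [0.3425, -0.0301, 0.1768]
eef_rot: [[0.598, -0.801, -0.001], [-0.801, -0.598, 0.001], [-0.001, 0.0, -1.0]]
force: [1.2, 0.8, 0.6]
finger_gap: 0.0001
grip_force: 0.0
```

```bash
python3 - <<'E'
from h import *
dial(.098)
ims=[]
for n,(x,y) in(("scene",(225,150)),("top",(290,205))):
    d=cam(n);ims.append(cv2.resize(d["frame"][y:y+80,x:x+65,::-1],None,fx=6,fy=6,interpolation=cv2.INTER_CUBIC))
cv2.imwrite("pics/end.png",np.hstack(ims))
E
```

```text
line (34, [np.float64(32.3), np.float64(0.031)]) notch (39, [np.float64(32.8), np.float64(0.0506)])
```

View pics/end.png

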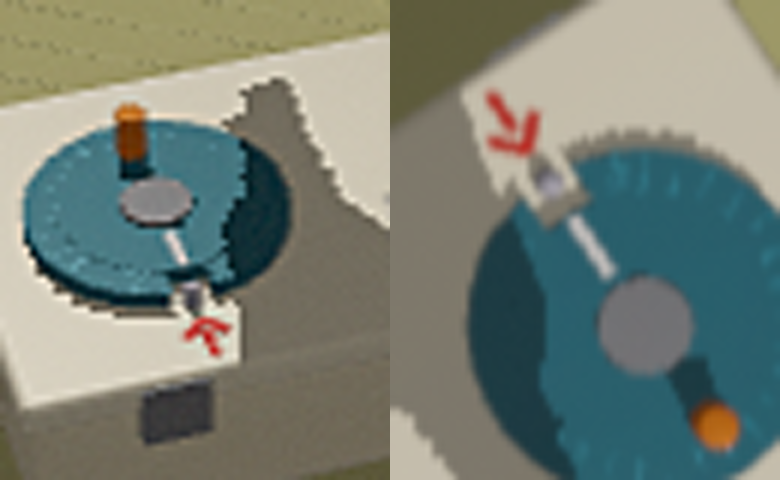

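The dial is down on the lid with the pin standing in the notch at (316.3,235), and the hand is clear. Handing in.

```bash
python3 -c "
from workcell import ctrl, ticket, snapshot
print(ticket.job_done())"
```

```text
the job is handed in; nothing more can be done
None
```

The lid is locked: I pushed the dial round by its stud until the notch stood over the pin, pressed it fully home, took the hand clear and handed the job in at about 11.6 s of the 51 s allowed.

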